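# Find the loose dispenser lever and collar it

### The arm

A 7-joint arm with a two-finger parallel gripper is mounted at the origin on a cart in front of the work surface, level with it; the furniture and walls round the work are solid. World frame = base frame: x ahead of the robot, y to its left, z up, the work surface at z = 0. Lengths are in m, angles in rad, forces in N, time in s.
With the tool pointing down it reaches from about 0.4 to 0.85 m from the base axis. Payload 10.4 kg.
Tool frame: the origin (TCP) lies midway between the tips of the shut fingers; the grasp point (between the pads) lies 19 mm behind it; z points along the fingers, y is the line along which they close (so a half turn about z gives the same grasp; the last joint's range is limited). The gripper opens to 87 mm and grips with 3 to 60 N. Pads are 19 mm wide; open, the fingers measure 117 mm over their backs; the gripper's body (75 mm by 190 mm) begins 51 mm behind the grasp point.
Start: joints at [1.101, 0.332, -0.065, 1.46, 0.022, 1.35, -0.088], TCP at [0.27, -0.564, 0.223] pointing down, gripper open.
Joint ranges: [-2.6, 2.6], [-0.5, 2.12], [-1.47, 1.34], [0.16, 2.42], [-1.27, 4.41], [0.06, 2.06], [-2.6, 2.6]. Speed limits (rad/s): [2.22, 2.22, 2.79, 2.79, 3.14, 3.14, 3.14].

### API

Orientations are given as a unit quaternion [x, y, z, w].
In Python, from bench import r gives the robot as it stands.
- The arm moves only by the tool arm_command, never from a script. Its argument "moves" is one flat list of numbers, 4 for each row, row after row: the shift along the tool's x, y, z in cm, then the turn about the tool's z in degrees. A call has 1 to 12 rows; each row shifts and turns the commanded pose from where the row before left it, along the tool's axes as they then stand; what a row does not reach is not made up. A row lasts 1/12 s, in which the tool goes at most 41.7 mm and 7.16 degrees, less where a joint would pass 70% of its speed; a pose out of reach is approached as far as the arm can. A call with a gripper value outside its range is refused whole. "fingers" is the opening in per cent of the stroke, from 0 (shut) to 100 (fully open), set as the call begins (left out, the last holds). The fingers move at their own pace and stop on an object; "squeeze" is the grip in N (left out, the last holds). Time passes only in rows, so rows that do not move let the fingers close. It gives the time, the measured TCP pose, the force, the opening and the grip force at its end, in the units of the state.
- r.read_state(): the state, without advancing time (a new reading comes with each control period).
- r.camera(name): name is "scene" or "top" or "wrist"; returns the picture (420x560x3 uint8, red, green, blue); there is no depth.
- r.camera_info(name): a dict with "fx", "fy", "cx", "cy" (pixels), "origin" and "attitude" of the camera in the world. Camera axes: x right, y up, looking along -z (the intrinsics and any distortion apply to the point x, -y, -z); pixel columns grow to the right and rows downward; lengths in m; the calibration is good to about 2 mm. The wrist camera is an equidistant fisheye: a pixel r from the principal point sees the ray r / f radians off the axis. A picture is of the moment at which its call begins: read the wrist's pose just before it. camera_info takes no time and is no camera call; for the wrist camera it gives the pose at the moment of the call.
- r.close_job(): hands the job in; it is judged then, once.
The state is a dict: "time": time; "joint_positions": joint angles; "joint_vel": joint speeds; "joint_torque": joint torques, N m; "ee_pos": TCP position; "eef_rot": TCP orientation; "ft_force": force on the tool from outside, world axes, zero at the start; "torque": the same for the moment, N m; "width": finger opening in m; "grip_force": force on a finger pad.
Only numpy, scipy, OpenCV 4.12 (cv2) and the standard library are available. Lean on these libraries where they do the work, as an engineer would, in place of code of your own. Each camera call takes 0.05 s, during which the arm holds its last target. There are 200 camera calls.

### The job

One of the three levers on the drinks dispenser is worn loose: rock the handles gently to front and back, with no more than 20 N, to feel which one has the play. Leave the loose lever leaning right over against either of its stops and lower the grey collar over it, so that the collar lies flat on the top plate round that lever and marks it as out of use. Leave the cup, the garlic and the salt shaker where they are.

Things in the scene. Friction and masses are not known exactly. Their poses are not given: they have to be found in the camera images.
- dispenser: metal drinks dispenser, fixed: housing 110 mm deep (x), 290 mm wide (y), flat top plate 130 mm above the worktop, three upright handles in a row on it; in front (-x) three spouts over a 12 mm high drip tray reaching 146 mm forward of the origin. Origin: under the middle of the housing, on the worktop; x to its back, y to its left (seen from the robot), z up
- lever_left: left lever. Rocks only to front and back (dispenser's x) about an axis along the dispenser's y, 20 mm below the top plate; origin on that axis. An 8 mm steel stem carries a round dark wooden handle, 12 to 16 mm thick, from 20 to 70 mm above the plate. All three look alike, start within 0.015 rad of upright, turn with slight friction (about 0.7 N at the handle) and stay where left
- handle_left (a point): the tip of the left handle: on its axis, 90 mm above the lever's hinge axis, so 70 mm above the top plate when upright
- seat_left (a point): point on the top plate (130 mm above the worktop) where the upright left lever comes through
- lever_middle: middle lever, built and seen like the left one. Exactly one of the three, any of them, is loose. A sound lever meets an elastic stop after at most 3 mm of handle travel to either side and gives only 1 to 2 mm more as the push rises to 20 N; the loose one swings about 12 mm (0.14 rad) to either side before its stop
- handle_middle (a point): the tip of the middle handle: on its axis, 90 mm above the lever's hinge axis, so 70 mm above the top plate when upright
- seat_middle (a point): point on the top plate (130 mm above the worktop) where the upright middle lever comes through
- lever_right: right lever, built and seen like the left one; which of the three is loose can only be felt by rocking them
- handle_right (a point): the tip of the right handle: on its axis, 90 mm above the lever's hinge axis, so 70 mm above the top plate when upright
- seat_right (a point): point on the top plate (130 mm above the worktop) where the upright right lever comes through
- collar: the loose out-of-use collar: a plain grey plastic ring, 60 mm outside, 44 mm inside, 24 mm high, 60 g, lying flat on the worktop to the right of the dispenser. Origin: centre of its underside, z up. It passes over an upright or leaning handle down to the top plate, and there leaves a loose lever room to lean.
- cup: bystander: small patterned espresso cup, 58 mm across and 49 mm high, its handle to one side, standing on the drip tray under the spouts; origin under its base
- garlic: bystander: garlic bulb, 56 mm, on the worktop; origin under it
- salt: bystander: salt shaker, 44 mm across and 90 mm high, on the worktop; origin under it
Things that resemble listed ones, but are neither listed nor needed, are in the scene too. Of the things that look like the collar, take the one that is farthest to the robot's right at the start.

How it is judged:
By the outcome, as a careful person would: the job done as asked, in the order asked, and still so for the second after the job is handed in, with the robot touching nothing.
It also fails if it takes over 72 s, if anything falls off the work surface, if the arm or the gripper's body presses on something with over 40 N, if the wrist force passes 120 N, or if a joint passes its speed limit or range.

## Working session

There is one attempt and no reset: what is moved stays moved. The work goes in short steps, Python scripts to look and compute and a tool call to move; the robot and the scene stay as the last step left them, time stands still between calls to the robot, and variables do not carry over. Pictures are saved under pics/ and viewed, at most 10 in all, crops included, and the job is handed in when it is done.

Besides the shell and the picture viewer there is one more tool, called after "Emit:" as name(argument=value, ...) on one line, values as JSON. arm_command: Moves the arm, as the interface text tells. Its arguments: {"type":"object","properties":{"moves":{"type":"array"},"fingers":{"type":"number"},"squeeze":{"type":"number"}},"required":["moves"]}

```bash
mkdir -p pics; ls; cat > h.py <<'E'
import numpy as np, cv2
from scipy.spatial.transform import Rotation as R
from bench import r
def att(ci):
    a=np.array(ci["attitude"],float)
    return a if a.shape==(3,3) else R.from_quat(a).as_matrix()
def ray(ci,u,v,fish=False):
    x=(u-ci["cx"])/ci["fx"]; y=(v-ci["cy"])/ci["fy"]
    if fish:
        t=np.hypot(x,y); s=np.sin(t)/t if t>1e-9 else 1
        d=np.array([x*s,-y*s,-np.cos(t)])
    else: d=np.array([x,-y,-1.])
    d=att(ci)@d; return np.array(ci["origin"],float),d/np.linalg.norm(d)
def plane(ci,u,v,z,fish=False):
    o,d=ray(ci,u,v,fish); return o+d*(z-o[2])/d[2]
def tri(rays):
    A=np.zeros((3,3));b=np.zeros(3)
    for o,d in rays:
        P=np.eye(3)-np.outer(d,d);A+=P;b+=P@o
    x=np.linalg.solve(A,b)
    return x,[np.linalg.norm((np.eye(3)-np.outer(d,d))@(x-o)) for o,d in rays]
def snap(name,f):
    im=cv2.cvtColor(r.camera(name),cv2.COLOR_RGB2BGR);cv2.imwrite(f,im);return im
E
python3 - <<'E'
from h import *
print(r.read_state())
a=snap("scene","pics/scene0.png");b=snap("top","pics/top0.png")
for n in("scene","top","wrist"):print(n,r.camera_info(n))
E
```

```text
pics
{'time': 0.0, 'joint_positions': array([ 1.10140577,  0.33287385, -0.06472901,  1.46097876,  0.02159866,
        1.34992197, -0.08849737]), 'joint_vel': array([-0.0003811 ,  0.0001415 , -0.00031522, -0.00152283, -0.00190038,
        0.00023432,  0.0001319 ]), 'joint_torque': array([-1.39680673e-03, -6.23265123e+01,  2.44767900e-02, -3.89895308e+01,
       -6.13124203e-02,  3.99200572e-02,  1.47942937e-04]), 'ee_pos': array([ 0.26987605, -0.56327126,  0.22173492]), 'eef_rot': array([ 9.75144896e-01,  2.21566873e-01, -1.94065792e-04, -7.17323285e-04]), 'ft_force': array([ 0.65458811,  0.18313046, -0.19800157]), 'torque': array([-0.04450029, -0.0230183 ,  0.02420264]), 'grip_force': 0.0, 'width': 0.08685012666366276}
scene {'fx': 472.32038336312837, 'fy': 472.32038336312837, 'cx': 276.9302345627285, 'cy': 208.41983695699068, 'origin': array([-0.11065033,  0.5642974 ,  1.07803719]), 'attitude': array([-0.16063337,  0.28110857,  0.82143271, -0.46949248])}
top {'fx': 493.4294815794418, 'fy': 493.4294815794418, 'cx': 282.6485618261759, 'cy': 209.64160460296134, 'origin': array([0.41494753, 0.15603145, 1.39378482]), 'attitude': array([ 0.02885792, -0.02106742, -0.69685103,  0.71632536])}
wrist {'fx': 325.19226210127806, 'fy': 325.19226210127806, 'cx': 284.5112041711164, 'cy': 214.56178636387756, 'origin': array([ 0.34145458, -0.53014581,  0.38440028]), 'attitude': array([-0.12185351,  0.07793305, -0.52728535,  0.83728629])}
```

View pics/scene0.png

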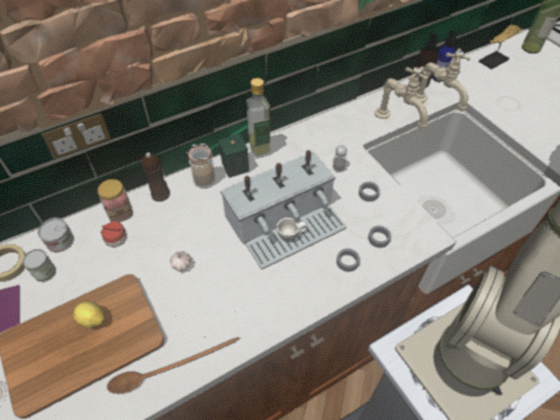

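View pics/top0.png

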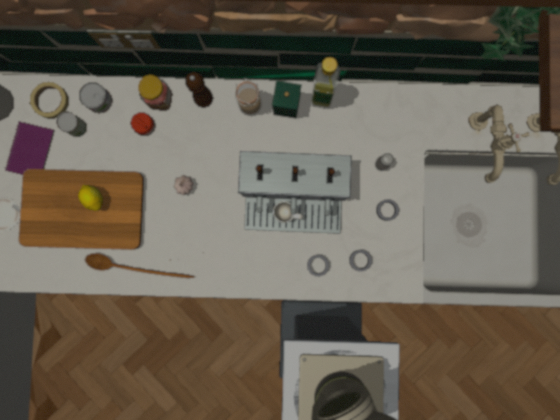

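The scene view shows three grey rings at (370,191), (380,236) and (347,260). The top view shows the same rings at (387,210), (361,260) and (318,265). The levers are at about (260,172), (295,173) and (330,175) in the top view. In that view right is -y, so the candidate collar is (387,210). I'll check the choice with numbers and one close crop.

```bash
python3 - <<'E'
from h import *
S=cv2.imread("pics/scene0.png");T=cv2.imread("pics/top0.png")
cs,ct=r.camera_info("scene"),r.camera_info("top")
for (us,ut) in [((370,191),(387,210)),((380,236),(361,260)),((347,260),(318,265))]:
    print("ring",tri([ray(cs,*us),ray(ct,*ut)]),plane(ct,*ut,.012),plane(cs,*us,.012))
k=lambda im,x0,y0,w,h,W,H:cv2.resize(im[y0:y0+h,x0:x0+w],(W,H),interpolation=cv2.INTER_CUBIC)
a=k(S,230,140,100,75,400,300);b=k(T,240,150,100,75,400,300)
c=k(S,330,165,80,60,400,300);d=k(T,340,180,80,60,400,300)
cv2.imwrite("pics/crop1.png",np.vstack([np.hstack([a,b]),np.hstack([c,d])]))
E
```

```text
ring (array([ 0.51798933, -0.12063824,  0.01447082]), [np.float64(0.0019342528215553704), np.float64(0.001934252821555249)]) [ 0.51942207 -0.11963831  0.012     ] [ 0.51830133 -0.12381284  0.012     ]
ring (array([ 0.37751017, -0.05002149,  0.01008728]), [np.float64(0.0006121303415979803), np.float64(0.000612130341597994)]) [ 0.37796538 -0.04927066  0.012     ] [ 0.37627039 -0.04942044  0.012     ]
ring (array([0.36111158, 0.0703319 , 0.00752364]), [np.float64(0.0008521005468073292), np.float64(0.0008521005468072652)]) [0.36074217 0.0699528  0.012     ] [0.35965196 0.07307725 0.012     ]
```

View pics/crop1.png

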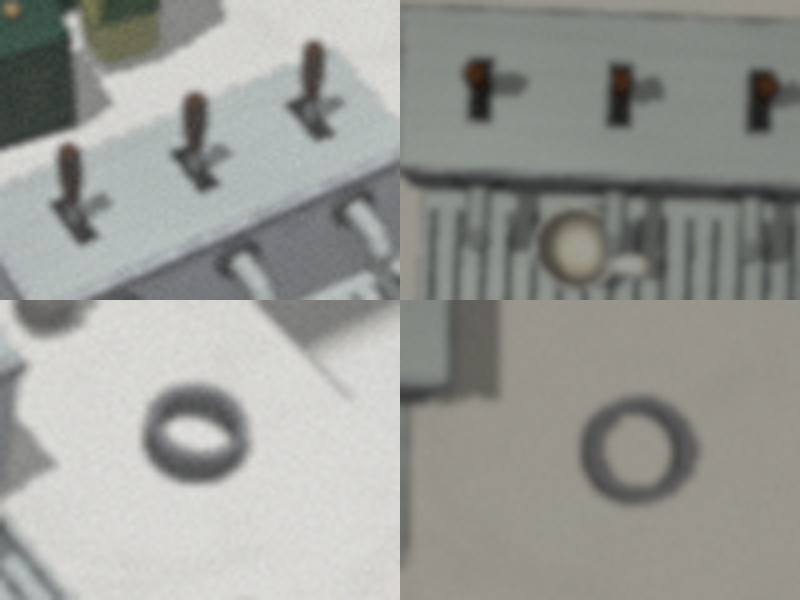

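The crop shows the chosen collar as a plain grey ring, at top-view pixel (387,210), with the salt shaker above it and the housing's right side to the left. The brown handle tips are at top-view (259,168), (295,170) and (331,171), and at scene-view (247,177), (279,164) and (308,151). Each handle stands in a dark slot.

```bash
python3 - <<'E'
from h import *
cs,ct=r.camera_info("scene"),r.camera_info("top")
for n,a,b,c,d in [("L",(247.3,177.2),(259.2,168.2),(248.7,194.2),(260,172.5)),("M",(278.8,164.5),(295.2,170),(279,182),(295,173.7)),("R",(308.2,151.5),(331.5,171.5),(307.5,169.5),(330,175.2))]:
    p,e=tri([ray(cs,*a),ray(ct,*b)]);q,f=tri([ray(cs,*c),ray(ct,*d)])
    print(n,"tip",p.round(4),np.round(e[0],4),"slot",q.round(4),np.round(f[0],4),plane(ct,*d,.13).round(4),plane(cs,*c,.13).round(4), plane(ct,*b,.2).round(4))
for n,u,z in [("salt",(386,160),.09),("cup",(285,211),.05),("tray fl",(244,231),.012),("tray fr",(341,233),.012),("hous bl",(241,152),.13),("hous br",(351,155),.13),("hous fr",(350,198),.13)]: print(n,plane(ct,*u,z).round(3))
s=r.read_state();print(s["ee_pos"],R.from_quat(s["eef_rot"]).as_matrix().round(3))
E
```

```text
L tip [0.5997 0.2309 0.1968] 0.0004 slot [0.5981 0.232  0.1329] 0.0003 [0.5987 0.2324 0.13  ] [0.6001 0.2308 0.13  ] [0.599  0.2304 0.2   ]
M tip [0.5971 0.1422 0.1973] 0.0003 slot [0.5978 0.1414 0.1285] 0.0007 [0.598  0.1419 0.13  ] [0.5962 0.1415 0.13  ] [0.5969 0.1425 0.2   ]
R tip [0.5956 0.054  0.2   ] 0.0 slot [0.5965 0.0514 0.1288] 0.0001 [0.5964 0.0517 0.13  ] [0.5955 0.052  0.13  ] [0.5956 0.054  0.2   ]
salt [ 0.647 -0.1    0.09 ]
cup [0.506 0.166 0.05 ]
tray fl [0.45  0.279 0.012]
tray fr [0.451 0.008 0.012]
hous bl [0.651 0.283 0.13 ]
hous br [ 0.65  -0.001  0.13 ]
hous fr [ 0.539 -0.001  0.13 ]
[ 0.26991274 -0.56334194  0.22180614] [[ 0.902  0.432 -0.001]
 [ 0.432 -0.902  0.001]
 [-0.    -0.001 -1.   ]]
```

Emit:
arm_command(moves=[0,0,-0.5,-7,0,0,-0.5,-7,0,0,-0.5,-7,0,0,-0.5,-7,0,0,-0.5,-7,0,0,-0.5,-7,0,0,-0.5,-7,0,0,-0.5,-7,0,0,0,-7,0,0,0,-0.6], fingers=35, squeeze=3)

```text
time: 0.93
ee_pos: [0.27, -0.5636, 0.2624]
eef_rot: [0.71, 0.704, 0.0, -0.0]
ft_force: [-0.3, 0.2, 0.5]
width: 0.0332
grip_force: 0.0
```

```bash
cat >> h.py <<'E'
def go(*targets):
    "remaining shift to world targets in tool axes (cm) from the measured pose"
    s=r.read_state();M=R.from_quat(s["eef_rot"]).as_matrix()
    print("t",round(s["time"],2),"tcp",s["ee_pos"].round(4),"ang_y",np.degrees(np.arctan2(M[1,1],M[0,1])).round(2),"tilt",M[:2,2].round(4),"F",s["ft_force"].round(2),"w",round(s["width"],4),"g",round(s["grip_force"],1))
    p=s["ee_pos"]
    for t in targets:
        t=np.array(t,float);print(t,"->",(M.T@(t-p)*100).round(2),"len",round(np.linalg.norm(t-p)*100,1));p=t
E
python3 -c "
from h import *
go((.42,-.15,.26),(.596,.052,.26))"
```

```text
t 0.93 tcp [ 0.27   -0.5636  0.2624] ang_y -0.47 tilt [-0.      0.0002] F [-0.31  0.17  0.46] w 0.0332 g 0.0
[ 0.42 -0.15  0.26] -> [41.48 14.66  0.25] len 44.0
[0.596 0.052 0.26 ] -> [20.34 17.43  0.  ] len 26.8
```

Emit:
arm_command(moves=[3.4,1.2,0,0,3.4,1.2,0,0,3.4,1.2,0,0,3.4,1.2,0,0,3.4,1.2,0,0,3.4,1.2,0,0,3.4,1.2,0,0,3.4,1.2,0,0,3.4,1.2,0,0,3.4,1.2,0,0,3.4,1.2,0,0,3.4,1.2,0,0])

```text
time: 1.93
ee_pos: [0.4198, -0.1559, 0.2624]
eef_rot: [0.714, 0.701, -0.0, 0.0]
ft_force: [0.3, -0.7, 0.1]
width: 0.0303
grip_force: 0.0
```

Emit:
arm_command(moves=[2.0,1.8,0,0,2.5,2.2,0,0,2.5,2.2,0,0,2.5,2.2,0,0,2.5,2.2,0,0,2.5,2.2,0,0,2.0,2.0,0,0,0,0,0,0,0,0,0,0])

```text
time: 2.68
ee_pos: [0.5702, 0.0069, 0.2616]
eef_rot: [0.712, 0.702, -0.0, -0.001]
ft_force: [0.7, -0.2, -0.2]
width: 0.0302
grip_force: 0.0
```

```bash
python3 -c "
from h import *
go((.596,.052,.26))
ci=r.camera_info('wrist');snap('wrist','pics/w1.png');print(ci)
"
```

```text
t 2.68 tcp [0.5702 0.0069 0.2616] ang_y -0.82 tilt [-0.0016  0.0014] F [ 0.66 -0.18 -0.22] w 0.0302 g 0.0
[0.596 0.052 0.26 ] -> [4.55 2.52 0.16] len 5.2
{'fx': 325.19226210127806, 'fy': 325.19226210127806, 'cx': 284.5112041711164, 'cy': 214.56178636387756, 'origin': array([0.57214983, 0.08462803, 0.42425175]), 'attitude': array([-0.14348693,  0.00216415, -0.00710502,  0.98962434])}
```

View pics/w1.png

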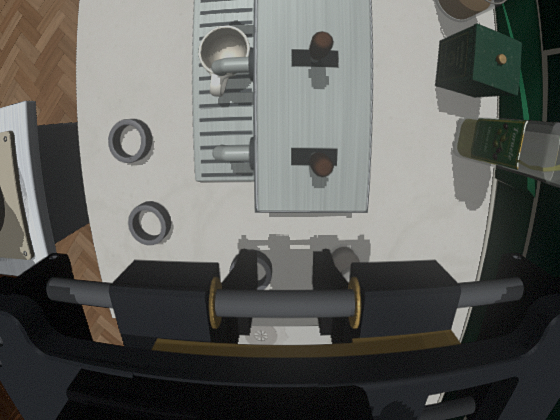

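The wrist view shows the right handle tip at about (321,162) and its slot at (314,157). The middle handle tip is at (321,42) and its slot at (315,58). The open fingers are at (243,290) and (325,290). I'll refine the positions from these.

```bash
python3 -c "
from h import *
ci=r.camera_info('wrist');ct=r.camera_info('top')
for u,t in (((321,160),(331.5,171.5)),((321,41),(295.2,170))): print(plane(ci,*u,.2,True).round(4),tri([ray(ci,*u,True),ray(ct,*t)])[0].round(4))
for u in ((314.5,156.5),(314.5,58.5)): print('slot',plane(ci,*u,.13,True).round(4))
go((.596,.053,.26),(.596,.053,.165))
"
```

```text
[0.5963 0.0558 0.2   ] [0.5999 0.0517 0.1694]
[0.5971 0.1395 0.2   ] [0.5985 0.1423 0.1887]
slot [0.598  0.0504 0.13  ]
slot [0.5988 0.1402 0.13  ]
t 2.73 tcp [0.5698 0.0054 0.2618] ang_y -0.9 tilt [-0.0014  0.0004] F [-0.89 -1.32 -0.1 ] w 0.0305 g 0.0
[0.596 0.053 0.26 ] -> [4.8  2.54 0.18] len 5.4
[0.596 0.053 0.165] -> [-0.    0.01  9.5 ] len 9.5
```

Emit:
arm_command(moves=[1.2,0.65,0,0,1.2,0.65,0,0,1.2,0.65,0,0,1.1,0.65,0,0,0,0,0,0,0,0,0,0])

```text
time: 3.23
ee_pos: [0.5963, 0.051, 0.2625]
eef_rot: [0.713, 0.702, -0.0, 0.0]
ft_force: [0.6, -0.0, 0.8]
width: 0.0303
grip_force: 0.0
```

```bash
python3 -c "
from h import *
go((.597,.052,.26),(.597,.052,.168))
"
```

```text
t 3.23 tcp [0.5963 0.051  0.2625] ang_y -0.89 tilt [-0.0003 -0.0006] F [ 0.61 -0.01  0.84] w 0.0303 g 0.0
[0.597 0.052 0.26 ] -> [0.1  0.07 0.25] len 0.3
[0.597 0.052 0.168] -> [0.01 0.   9.2 ] len 9.2
```

Emit:
arm_command(moves=[0.1,0.1,2,0,0,0,2,0,0,0,2,0,0,0,1.5,0,0,0,1.2,0,0,0,0.8,0,0,0,0,0,0,0,0,0])

```text
time: 3.9
ee_pos: [0.5978, 0.0522, 0.1679]
eef_rot: [0.712, 0.702, -0.0, 0.0]
ft_force: [-0.4, -0.0, 0.7]
width: 0.0304
grip_force: 0.0
```

Emit:
arm_command(moves=[0,0,0,0,0,0,0,0,0,0,0,0,0,0,0,0,0,0,0,0,0,0,0,0], fingers=0, squeeze=3)

```text
time: 4.4
ee_pos: [0.598, 0.0529, 0.1682]
eef_rot: [0.712, 0.702, 0.0, 0.0]
ft_force: [-1.2, -0.8, 5.0]
width: 0.0157
grip_force: 3.0
```

Emit:
arm_command(moves=[0,0.1,0,0,0,0.1,0,0,0,0,0,0,0,0,0,0])

```text
time: 4.73
ee_pos: [0.6, 0.0529, 0.1678]
eef_rot: [0.712, 0.702, 0.0, 0.0]
ft_force: [-0.5, -0.0, 4.8]
width: 0.0162
grip_force: 3.0
```

Emit:
arm_command(moves=[0,0.1,0,0,0,0.05,0,0,0,0,0,0,0,0,0,0])

```text
time: 5.07
ee_pos: [0.6013, 0.0529, 0.1675]
eef_rot: [0.712, 0.702, 0.0, 0.0]
ft_force: [0.0, -0.4, 5.2]
width: 0.0165
grip_force: 3.0
```

Emit:
arm_command(moves=[0,0.1,0,0,0,0.1,0,0,0,0,0,0,0,0,0,0])

```text
time: 5.4
ee_pos: [0.6031, 0.0528, 0.1673]
eef_rot: [0.712, 0.702, -0.0, -0.0]
ft_force: [-1.8, 0.6, 2.2]
width: 0.0169
grip_force: 3.0
```

Emit:
arm_command(moves=[0,0.1,0,0,0,0.1,0,0,0,0,0,0,0,0,0,0])

```text
time: 5.73
ee_pos: [0.6051, 0.0527, 0.1673]
eef_rot: [0.712, 0.702, -0.0, -0.0]
ft_force: [-1.3, 1.2, 0.5]
width: 0.0177
grip_force: 3.1
```

Emit:
arm_command(moves=[0,0.1,0,0,0,0.1,0,0,0,0,0,0,0,0,0,0])

```text
time: 6.07
ee_pos: [0.6071, 0.0527, 0.1674]
eef_rot: [0.712, 0.702, -0.0, -0.0]
ft_force: [-2.9, 0.3, -1.3]
width: 0.0185
grip_force: 3.1
```

Emit:
arm_command(moves=[0,0.1,0,0,0,0.05,0,0,0,0,0,0,0,0,0,0])

```text
time: 6.4
ee_pos: [0.6081, 0.0527, 0.1674]
eef_rot: [0.712, 0.702, -0.001, -0.0]
ft_force: [-6.2, 1.0, 1.6]
width: 0.0191
grip_force: 3.0
```

Emit:
arm_command(moves=[0,0.05,0,0,0,0,0,0,0,0,0,0])

```text
time: 6.65
ee_pos: [0.6085, 0.0527, 0.1674]
eef_rot: [0.712, 0.702, -0.001, -0.0]
ft_force: [-6.1, 1.0, 1.9]
width: 0.0202
grip_force: 3.0
```

Emit:
arm_command(moves=[0,0.04,0,0,0,0,0,0,0,0,0,0])

```text
time: 6.9
ee_pos: [0.6089, 0.0527, 0.1673]
eef_rot: [0.712, 0.702, -0.001, -0.0]
ft_force: [-5.6, 0.5, 0.7]
width: 0.0207
grip_force: 3.0
```

Emit:
arm_command(moves=[0,0,0,0,0,0,0,0,0,0,0,0,0,0,0,0], fingers=60)

```text
time: 7.23
ee_pos: [0.6101, 0.0525, 0.1677]
eef_rot: [0.712, 0.702, 0.0, 0.0]
ft_force: [-0.6, -0.4, 0.1]
width: 0.0398
grip_force: 0.0
```

Emit:
arm_command(moves=[0,0,-1,0,0,0,-2,0,0,0,-2.5,0,0,0,-2.5,0,0,0,-1.5,0,0,0,0,0])

```text
time: 7.73
ee_pos: [0.6111, 0.0532, 0.2673]
eef_rot: [0.712, 0.702, 0.002, 0.002]
ft_force: [-0.5, 0.2, 0.4]
width: 0.0521
grip_force: 0.0
```

```bash
python3 - <<'E'
from h import *
go((.48,-.15,.26))
im=snap('wrist','pics/w2.png');ci=r.camera_info('wrist')
hs=cv2.cvtColor(im,cv2.COLOR_BGR2HSV);S=snap('scene','pics/s2.png')
cv2.imwrite('pics/c2.png',np.hstack([cv2.resize(im[100:300,180:430],(400,320)),cv2.resize(S[130:210,240:340],(400,320),interpolation=cv2.INTER_CUBIC)]))
E
```

```text
t 7.73 tcp [0.6111 0.0532 0.2673] ang_y -0.8 tilt [0.0063 0.0005] F [-0.48  0.19  0.41] w 0.0521 g 0.0
[ 0.48 -0.15  0.26] -> [-20.51 -12.83   0.64] len 24.2
```

View pics/c2.png

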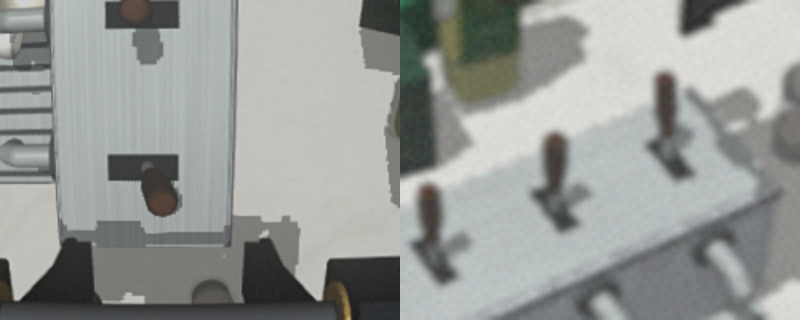

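The right lever now leans to the back: in the crop its tip is at (162,200) and its slot at (143,167). Next is the collar.

Emit:
arm_command(moves=[-2,-1.3,0,0,-2.5,-1.6,0,0,-2.5,-1.6,0,0,-2.5,-1.6,0,0,-2.5,-1.6,0,0,-2.5,-1.6,0,0,-2.5,-1.6,0,0,-2,-1.3,0,0,-1.5,-0.8,0,0,0,0,0,0], fingers=100)

```text
time: 8.67
ee_pos: [0.4744, -0.1545, 0.2616]
eef_rot: [0.714, 0.7, -0.001, -0.0]
ft_force: [-0.9, -0.4, -0.3]
width: 0.0868
grip_force: 0.0
```

Emit:
arm_command(moves=[0,0,0,6.6,0,0,0,6.6,0,0,0,6.6,0,0,0,6.6,0,0,0,6.6,0,0,0,6.6,0,0,0,6.6,0,0,0,6.6,0,0,0,6.6,0,0,0,0])

```text
time: 9.5
ee_pos: [0.4767, -0.1497, 0.2618]
eef_rot: [0.967, 0.255, -0.0, -0.0]
ft_force: [-0.1, 0.9, -0.9]
width: 0.0869
grip_force: 0.0
```

```bash
python3 - <<'E'
from h import *
go((.519,-.121,.26))
im=snap('wrist','pics/w3.png')
E
```

```text
t 9.5 tcp [ 0.4767 -0.1497  0.2618] ang_y -60.47 tilt [-0.001   0.0006] F [-0.07  0.87 -0.86] w 0.0869 g 0.0
[ 0.519 -0.121  0.26 ] -> [ 5.09 -0.42  0.18] len 5.1
```

View pics/w3.png

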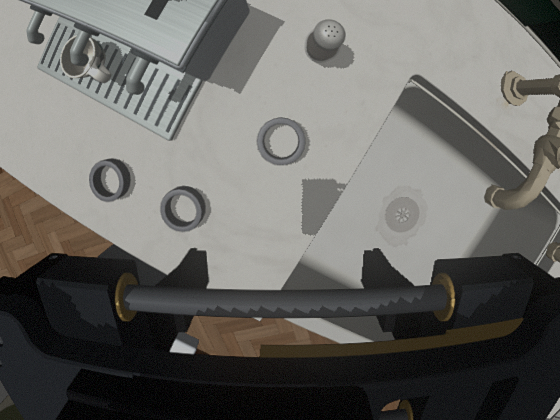

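The wrist view shows the chosen collar at about (282,141), near the sink edge and the salt shaker at (327,38). The two decoy rings are at (110,180) and (184,208).

```bash
python3 - <<'E'
from h import *
im=cv2.imread('pics/w3.png');ci=r.camera_info('wrist');ct=r.camera_info('top')
def ell(im,x0,y0,x1,y1,th):
    g=cv2.cvtColor(im,cv2.COLOR_BGR2GRAY)[y0:y1,x0:x1]
    m=cv2.threshold(g,th or 0,255,cv2.THRESH_BINARY_INV+(0 if th else cv2.THRESH_OTSU))[1]
    cs,h=cv2.findContours(m,cv2.RETR_CCOMP,cv2.CHAIN_APPROX_NONE);c=max(cs,key=cv2.contourArea)
    i=[k for k in range(len(cs)) if h[0][k][3]>=0]; ih=max(i,key=lambda k:cv2.contourArea(cs[k]))
    return [(np.array(cv2.fitEllipse(q)[0])+[x0,y0],cv2.fitEllipse(q)[1]) for q in (c,cs[ih])]
W=ell(im,250,110,312,172,0);T=ell(cv2.imread('pics/top0.png'),370,195,404,226,0)
print(W,T)
for k in (0,1):
    print(plane(ci,*W[k][0],.018,True),plane(ct,*T[k][0],.018),tri([ray(ci,*W[k][0],True),ray(ct,*T[k][0])]))
E
```

```text
[(array([282.48773956, 141.08593559]), (46.91252899169922, 52.04448318481445)), (array([283.39805984, 140.8855629 ]), (28.65692901611328, 32.94626998901367))] [(array([387.13874245, 209.65731239]), (21.01216697692871, 23.132314682006836)), (array([387.02609825, 209.6957283 ]), (13.833624839782715, 15.135652542114258))]
[ 0.52114002 -0.12163425  0.018     ] [ 0.51993719 -0.11881491  0.018     ] (array([ 0.52064862, -0.12173194,  0.00463846]), [np.float64(0.0003946282821095274), np.float64(0.00039462828210961166)])
[ 0.52192144 -0.12248896  0.018     ] [ 0.51982123 -0.11850286  0.018     ] (array([ 0.52105622, -0.12280354, -0.00229654]), [np.float64(0.00039947160284844086), np.float64(0.0003994716028482325)])
```

```bash
python3 -c "
from h import *
go((.521,-.1215,.262),(.521,-.1215,.009))"
```

```text
t 9.55 tcp [ 0.4768 -0.1498  0.2619] ang_y -60.05 tilt [-0.0009  0.0006] F [ 0.08 -0.68 -0.24] w 0.087 g 0.0
[ 0.521  -0.1215  0.262 ] -> [ 5.25 -0.24 -0.01] len 5.3
[ 0.521  -0.1215  0.009 ] -> [1.00e-02 2.00e-02 2.53e+01] len 25.3
```

Emit:
arm_command(moves=[1.3,-0.06,0,0,1.3,-0.06,2,0,1.3,-0.06,2.5,0,1.35,-0.06,2.5,0,0,0,2.5,0,0,0,2.5,0,0,0,2.5,0,0,0,2,0,0,0,1.5,0,0,0,0,0])

```text
time: 10.38
ee_pos: [0.519, -0.1215, 0.0792]
eef_rot: [0.966, 0.259, -0.002, -0.002]
ft_force: [-0.9, 0.3, 0.4]
width: 0.0872
grip_force: 0.0
```

```bash
python3 -c "
from h import *
go((.521,-.1215,.009))
im=snap('wrist','pics/w4.png')"
```

```text
t 10.38 tcp [ 0.519  -0.1215  0.0792] ang_y -59.93 tilt [-0.0052  0.002 ] F [-0.88  0.33  0.36] w 0.0872 g 0.0
[ 0.521  -0.1215  0.009 ] -> [0.2  0.13 7.01] len 7.0
```

View pics/w4.png

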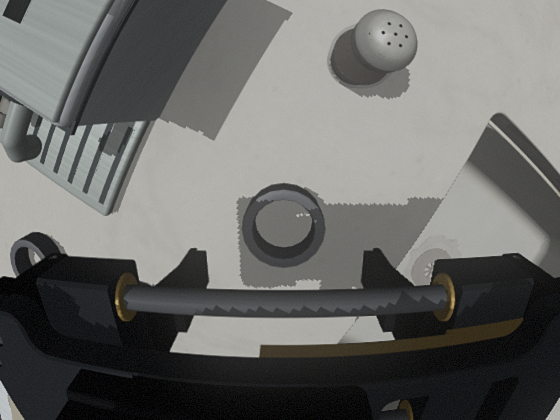

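The collar is centred between the fingers, at about (284,226), and the salt shaker at (385,42) is clear. I'll go down.

```bash
python3 -c "
from h import *
ci=r.camera_info('wrist');print(plane(ci,284.5,224,.016,True))
go((.521,-.1215,.009))"
```

```text
[ 0.52321722 -0.12030952  0.016     ]
t 10.43 tcp [ 0.52   -0.1217  0.0811] ang_y -59.98 tilt [-0.0031  0.0014] F [-0.33  0.94  0.39] w 0.0874 g 0.0
[ 0.521  -0.1215  0.009 ] -> [0.11 0.05 7.21] len 7.2
```

Emit:
arm_command(moves=[0.2,0.1,1.8,0,0,0,1.8,0,0,0,1.5,0,0,0,1,0,0,0,0.7,0,0,0,0.2,0,0,0,0,0,0,0,0,0])

```text
time: 11.1
ee_pos: [0.524, -0.1223, 0.0134]
eef_rot: [0.966, 0.257, 0.0, 0.0]
ft_force: [-0.3, 0.9, -0.0]
width: 0.087
grip_force: 0.0
```

Emit:
arm_command(moves=[-0.1,0,0.2,0,0,0,0.2,0,0,0,0,0,0,0,0,0])

```text
time: 11.43
ee_pos: [0.5225, -0.1228, 0.0086]
eef_rot: [0.966, 0.257, 0.0, 0.0]
ft_force: [0.3, 0.6, 0.0]
width: 0.0868
grip_force: 0.0
```

Emit:
arm_command(moves=[0,0,0,0,0,0,0,0,0,0,0,0,0,0,0,0,0,0,0,0,0,0,0,0,0,0,0,0], fingers=0, squeeze=15)

```text
time: 12.02
ee_pos: [0.5225, -0.1226, 0.0086]
eef_rot: [0.966, 0.257, 0.0, -0.0]
ft_force: [0.0, -0.3, 0.5]
width: 0.0585
grip_force: 15.0
```

Emit:
arm_command(moves=[0,0,-0.8,0,0,0,-1.8,0,0,0,-2.3,0,0,0,-2.5,0,0,0,-2.5,0,0,0,-2.5,0,0,0,-2.5,0,0,0,-2.5,0,0,0,-2.5,0,0,0,-2.5,0,0,0,-2.5,0,0,0,0,0])

```text
time: 13.02
ee_pos: [0.5243, -0.1226, 0.2632]
eef_rot: [0.966, 0.257, 0.003, 0.002]
ft_force: [0.9, -0.3, 0.4]
width: 0.0582
grip_force: 15.0
```

Emit:
arm_command(moves=[0,0,0,-6.6,0,0,0,-6.6,0,0,0,-6.6,0,0,0,-6.6,0,0,0,-6.6,0,0,0,-6.6,0,0,0,-6.6,0,0,0,-6.6,0,0,0,-6.6,0,0,0,0,0,0,0,0])

```text
time: 13.93
ee_pos: [0.5223, -0.1227, 0.2576]
eef_rot: [0.713, 0.701, -0.0, 0.0]
ft_force: [0.9, 0.2, 0.0]
width: 0.0584
grip_force: 15.0
```

```bash
python3 - <<'E'
from h import *
go((.602,.0515,.265),(.602,.0515,.142))
im=snap('wrist','pics/w5.png')
cv2.imwrite('pics/c5.png',cv2.resize(im[120:330,160:420],(780,630))[:600])
E
```

```text
t 13.93 tcp [ 0.5223 -0.1227  0.2576] ang_y -1.01 tilt [ 0.     -0.0001] F [0.92 0.2  0.02] w 0.0584 g 15.0
[0.602  0.0515 0.265 ] -> [17.56  7.66 -0.74] len 19.2
[0.602  0.0515 0.142 ] -> [ 0.  -0.  12.3] len 12.3
```

View pics/c5.png

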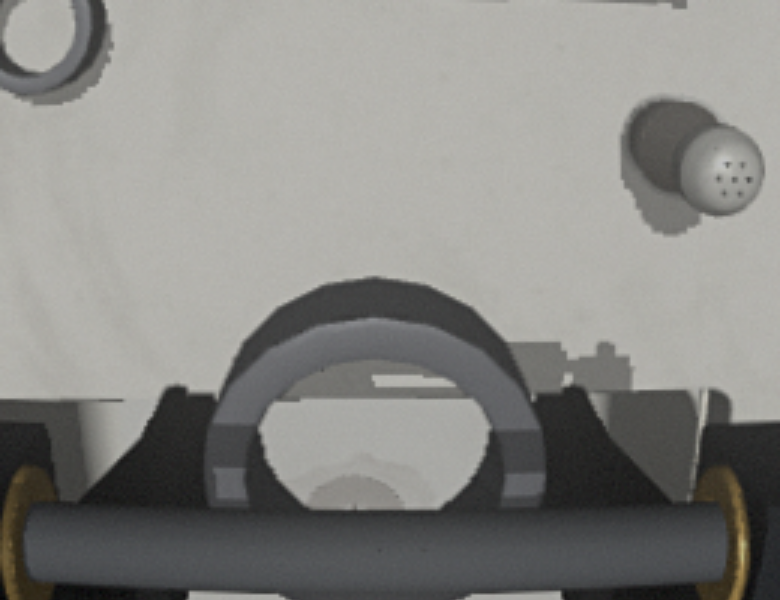

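The collar is held level between the fingers. The forward outer edge of its top is at wrist pixel (285,226), which gives its centre relative to the TCP.

```bash
python3 -c "
from h import *
ci=r.camera_info('wrist')
s=r.read_state()['ee_pos'];e=plane(ci,285,226,.273,True)
i=plane(ci,285,239.5,.273,True);b=plane(ci,285,213,.249,True)
print(e-s,i-s,b-s)
"
```

```text
[0.00123775 0.02848838 0.01535859] [0.00111372 0.02158605 0.01535859] [ 0.00124901  0.02793163 -0.00864141]
```

Emit:
arm_command(moves=[1.2,0.5,-0.3,0,2,0.9,-0.3,0,2.2,1,-0.1,0,2.2,1,0,0,2.2,1,0,0,2.2,1,0,0,2.2,0.9,0,0,1.8,0.8,0,0,1.5,0.6,0,0,0,0,0,0,0,0,0,0,0,0,0,0])

```text
time: 14.98
ee_pos: [0.6018, 0.0504, 0.2644]
eef_rot: [0.713, 0.701, -0.0, 0.0]
ft_force: [-0.7, -0.4, 0.0]
width: 0.0585
grip_force: 15.0
```

```bash
python3 - <<'E'
from h import *
go((.602,.0515,.265),(.602,.0515,.142))
im=snap('wrist','pics/w6.png');t=snap('top','pics/t6.png')
cv2.imwrite('pics/c6.png',np.hstack([cv2.resize(im[130:320,180:390],(420,380)),cv2.resize(t[140:210,290:360],(380,380),interpolation=cv2.INTER_CUBIC)]))
E
```

```text
t 14.98 tcp [0.6018 0.0504 0.2644] ang_y -0.93 tilt [-0.0002 -0.0006] F [-0.65 -0.42  0.05] w 0.0585 g 15.0
[0.602  0.0515 0.265 ] -> [ 0.11  0.01 -0.06] len 0.1
[0.602  0.0515 0.142 ] -> [1.00e-02 0.00e+00 1.23e+01] len 12.3
```

View pics/c6.png

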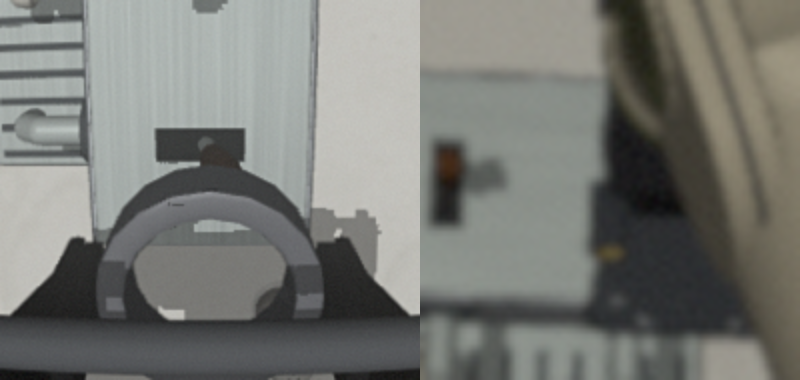

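The collar is over the lever. The slot is still visible at wrist pixel (280,202), and the handle goes down behind the ring. I'll do one check of the slot position and then lower the collar.

```bash
python3 -c "
from h import *
ci=r.camera_info('wrist')
print(plane(ci,280,202,.13,True),'stem',plane(ci,283,202.5,.135,True))
ci2=ci"
```

```text
[0.59801932 0.05173104 0.13      ] stem [0.60088802 0.05248835 0.135     ]
```

Emit:
arm_command(moves=[0.1,0,1.2,0,0,0,1.2,0,0,0,1,0,0,0,0.8,0,0,0,0.6,0,0,0,0.5,0,0,0,0.5,0,0,0,0.5,0,0,0,0,0,0,0,0,0])

```text
time: 15.92
ee_pos: [0.6019, 0.0523, 0.2015]
eef_rot: [0.712, 0.702, -0.0, -0.0]
ft_force: [0.6, -0.1, -0.4]
width: 0.0581
grip_force: 15.0
```

Emit:
arm_command(moves=[0,0,0.7,0,0,0,0.7,0,0,0,0.7,0,0,0,0.7,0,0,0,0.6,0,0,0,0.6,0,0,0,0.5,0,0,0,0.5,0,0,0,0.3,0,0,0,0.2,0,0,0,0,0,0,0,0,0])

```text
time: 16.92
ee_pos: [0.602, 0.0522, 0.1467]
eef_rot: [0.712, 0.702, 0.0, 0.0]
ft_force: [0.6, -0.4, -0.8]
width: 0.0586
grip_force: 15.0
```

Now the last 8 mm in small steps, watching the force.

Emit:
arm_command(moves=[0,0,0.2,0,0,0,0.2,0,0,0,0.1,0,0,0,0,0,0,0,0,0])

```text
time: 17.33
ee_pos: [0.6019, 0.0522, 0.1415]
eef_rot: [0.712, 0.702, -0.0, 0.0]
ft_force: [0.7, -0.3, -0.2]
width: 0.0581
grip_force: 15.0
```

Emit:
arm_command(moves=[0,0,0.1,0,0,0,0.1,0,0,0,0,0,0,0,0,0])

```text
time: 17.67
ee_pos: [0.6019, 0.0522, 0.1395]
eef_rot: [0.712, 0.702, -0.0, 0.0]
ft_force: [0.5, 0.4, -0.1]
width: 0.0582
grip_force: 15.0
```

Emit:
arm_command(moves=[0,0,0.1,0,0,0,0,0,0,0,0,0])

```text
time: 17.92
ee_pos: [0.6021, 0.0522, 0.1386]
eef_rot: [0.712, 0.702, 0.0, 0.0]
ft_force: [1.0, 0.3, 0.4]
width: 0.0581
grip_force: 15.0
```

Emit:
arm_command(moves=[0,0,0,0,0,0,0,0,0,0,0,0,0,0,0,0,0,0,0,0,0,0,0,0], fingers=100)

```text
time: 18.42
ee_pos: [0.6019, 0.0522, 0.1385]
eef_rot: [0.712, 0.702, -0.0, 0.0]
ft_force: [-0.6, -0.6, -0.4]
width: 0.0854
grip_force: 0.0
```

Emit:
arm_command(moves=[0,0,-0.5,0,0,0,-1,0,0,0,-1.5,0,0,0,-2,0,0,0,-2,0,0,0,-2,0,0,0,-2,0,0,0,-1.5,0,0,0,0,0])

```text
time: 19.17
ee_pos: [0.6032, 0.0529, 0.2681]
eef_rot: [0.712, 0.702, 0.002, 0.002]
ft_force: [0.0, 1.0, 0.7]
width: 0.087
grip_force: 0.0
```

Emit:
arm_command(moves=[-2,-1.5,0,0,-2.5,-1.8,0,0,-2.5,-1.8,0,0,-2.5,-1.8,0,0,-2.5,-1.8,0,0,-2,-1.5,0,0,0,0,0,0,0,0,0,0])

```text
time: 19.83
ee_pos: [0.4974, -0.0877, 0.2639]
eef_rot: [0.713, 0.701, -0.0, 0.001]
ft_force: [-0.6, -0.3, 0.3]
width: 0.087
grip_force: 0.0
```

```bash
python3 - <<'E'
from h import *
go()
im=snap('wrist','pics/w7.png');t=snap('scene','pics/s7.png')
cv2.imwrite('pics/c7.png',np.hstack([cv2.resize(im[0:200,200:400],(400,400)),cv2.resize(t[130:210,240:320+0],(400,400),interpolation=cv2.INTER_CUBIC)]))
cv2.imwrite('pics/c7.png',np.hstack([cv2.resize(im[0:300,150:450],(400,400)),cv2.resize(t[140:210,270:340],(400,400),interpolation=cv2.INTER_CUBIC)]))
E
```

```text
t 19.83 tcp [ 0.4974 -0.0877  0.2639] ang_y -0.97 tilt [ 0.0004 -0.0013] F [-0.56 -0.34  0.28] w 0.087 g 0.0
```

View pics/c7.png

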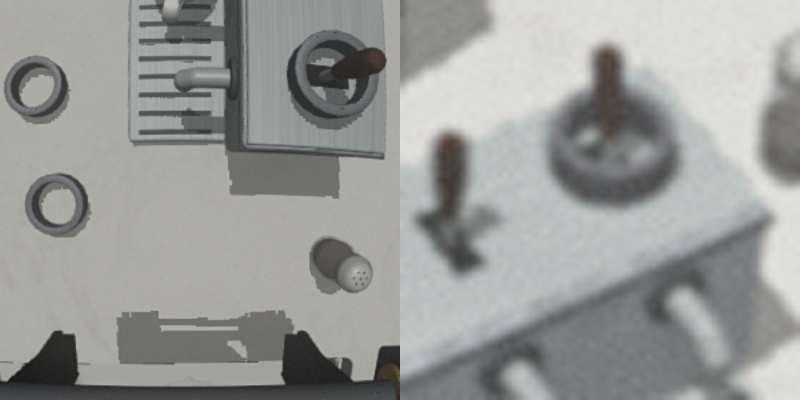

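The collar lies flat round the right lever, which still leans to the back. The salt shaker and the decoy rings are undisturbed. One last check on the tip before I hand in.

```bash
python3 - <<'E'
from h import *
ci=r.camera_info('wrist');cs=r.camera_info('scene')
print(tri([ray(ci,429,45,True),ray(cs,306.2,148.5)]),plane(ci,429,45,.199,True),plane(cs,306.2,148.5,.199))
E
```

```text
(array([0.60641214, 0.05295301, 0.20059403]), [np.float64(0.000438593092200969), np.float64(0.00043859309220116693)]) [0.60670638 0.05317721 0.199     ] [0.60824304 0.05204965 0.199     ]
```

```bash
python3 - <<'E'
import cv2,numpy as np
for f in('scene0','s2','s7'):
    im=cv2.imread(f'pics/{f}.png').astype(int)[146:162,298:316]
    m=im.sum(2)<270; y,x=np.nonzero(m); k=y<11
    print(f,m.sum(),x[k].mean()+298,y.min()+146)
E
```

```text
scene0 36 307.88235294117646 151
s2 39 306.0416666666667 149
s7 80 305.962962962963 149
```

The handle hasn't moved since I leaned it against the stop (column 306.0 both before and after placing the collar), so I'm handing in.

```bash
python3 -c "
from bench import r
print(r.close_job())"
```

```text
the job is handed in; nothing more can be done
None
```

The right lever is the loose one: it swung about 11 mm to the back under 3 N or less, up to its stop (pushed to about 6 N). I rocked it only that way and did not rock the other two. It is left leaning back against that stop with the grey collar flat on the top plate round it; the job was handed in at about 20 s, and nothing else was touched.

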